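# Load two battery sticks into the sprung charging cradle

### The job

Load the two black battery sticks that lie on the worktop into the charging cradle, the long one in the long bay and the short one in the short bay. Each goes in flat end first: press the flat end against the bay's sprung contact plate, then tip the nub end down behind the fixed end stop, so that the stick lies level on both saddles, held by the spring, its nub against the end stop. Do not shift or knock over the bottles and other things around.

Things in the scene. Friction and masses are not known exactly. Their poses are not given: they have to be found in the camera images.
- stick_long_center (a point): centre of the long battery stick: black round cylinder, 34 mm in diameter, 145 mm long, lying loose on the worktop (it can roll), about 200 g, centre 17 mm up. Its x axis runs along it to the nub end (steel nub, 12 mm in diameter, the last 3 mm of the length); the other end is flat. At the start its z axis is up
- stick_long_nub (a point): tip of the long stick's nub, on its axis, 72.5 mm from its centre
- stick_short_center (a point): centre of the short battery stick: black round cylinder, 34 mm in diameter, 110 mm long, lying loose on the worktop (it can roll), about 150 g, centre 17 mm up. Its x axis runs along it to the nub end (steel nub, 12 mm in diameter, the last 3 mm of the length); the other end is flat. At the start its z axis is up
- stick_short_nub (a point): tip of the short stick's nub, on its axis, 55 mm from its centre
- cradle: grey charging cradle fixed to the worktop, 136 (x) by 195 (y) mm, base plate 10 mm thick; origin at the centre of its underside, z up. Two open-topped bays run side by side along its y axis: long bay at x = -36 mm, spring at its +y end; short bay at x = +36 mm, spring at its -y end. Cheeks beside each end of a stick (38 mm apart inside, flared at the top, 52 mm high, 16 mm long) guide it sideways
- bay_long (a point): centre of the seated long stick: 39 mm above the worktop (cradle frame -36, -13, 39 mm), axes as the cradle's. A stick rests only on a saddle at each end, reaching 16 mm in under it, floor 22 mm above the worktop; between the saddles there is room for fingers down to the base plate
- catch_long (a point): face of the long bay's fixed end stop, at the height of the seated stick's axis, 72.5 mm from bay_long towards the cradle's -y: the nub tip's place. The stop is 42 mm wide, 8 mm thick, its top 50 mm above the worktop
- bay_short (a point): centre of the seated short stick: 39 mm above the worktop (cradle frame 36, 13, 39 mm), axes as the cradle's; saddles as in the long bay
- catch_short (a point): face of the short bay's fixed end stop, at the height of the seated stick's axis, 55 mm from bay_short towards the cradle's +y: the nub tip's place. The stop is 42 mm wide, 8 mm thick, its top 50 mm above the worktop
- spring_long (a joint): sprung steel plate at the +y end of the long bay, 34 mm wide, 4 mm thick, top 64 mm above the worktop: 0 = fully out, grows as it is pushed to +y (m), stop at 0.020; 2 N at 0, plus 4.5 N per 10 mm. Fully out it leaves a gap of 136 mm to the end stop, fully pressed 156 mm; a seated stick holds it at 0.009. The housing behind it is 62 mm high
- spring_short (a joint): sprung steel plate at the -y end of the short bay, 34 mm wide, 4 mm thick, top 64 mm above the worktop: 0 = fully out, grows as it is pushed to -y (m), stop at 0.020; 2 N at 0, plus 4.5 N per 10 mm. Fully out it leaves a gap of 101 mm to the end stop, fully pressed 121 mm; a seated stick holds it at 0.009. The housing behind it is 62 mm high
- bottle_amber_center (a point): centre of a brown bottle with a black cap, 50 mm in diameter, 108 mm high, upright beside the nub end of the long stick; leave it standing
- bottle_blue_cap_center (a point): centre of a white bottle with a blue cap, 46 mm in diameter, 90 mm high, upright beside the flat end of the short stick; leave it standing
- beaker: glass beaker, 52 mm wide, 60 mm high, behind the cradle; leave alone
- petri_dish: round dish, 60 mm, 16 mm high, behind the cradle; leave alone
- tape_roll: roll of yellow tape, 80 mm, 19 mm high, behind the cradle; leave alone
- film_carton: carton 55x115x55 mm, at the back left; leave alone
- cryo_box: cardboard box 130x130x50 mm, at the back left; leave alone
Not all that is in view belongs to the job. Leave any green look-alike of the part that bears stick_short_center alone.

How it is judged:
By the outcome, as a careful person would: the job done as asked, in the order asked, and still so for the second after the job is handed in, with the robot touching nothing.
It also fails if it takes over 67 s, if anything falls off the work surface, if the arm or the gripper's body presses on something with over 40 N, if the wrist force passes 120 N, or if a joint passes its speed limit or range.

### The arm

A 6-joint arm with a two-finger parallel gripper is mounted at the origin on a cart in front of the work surface, level with it; the furniture and walls round the work are solid. World frame = base frame: x ahead of the robot, y to its left, z up, the work surface at z = 0. Lengths are in m, angles in rad, forces in N, time in s.
With the tool pointing down it reaches from about 0.325 to 0.9 m from the base axis. Payload 6.1 kg.
Tool frame: the origin (TCP) lies at the very end of the fingers, on their centre line; the grasp point (between the pads) lies 19 mm behind it; z points along the fingers, y is the line along which they close (so a half turn about z gives the same grasp; the last joint's range is limited). The gripper opens to 87 mm and grips with 3 to 60 N. Pads are 19 mm wide; open, the fingers measure 117 mm over their backs; the gripper's body (75 mm by 190 mm) begins 51 mm behind the grasp point.
Start: joints at [-1.233, 0.22, 1.526, -0, 1.395, -0.126], TCP at [0.28, -0.559, 0.223] pointing down, gripper open.
Joint ranges: [-2.98, 2.98], [-0.91, 2.08], [0.09, 2.57], [-1.24, 4.39], [0.2, 2.65], [-2.68, 2.68]. Speed limits (rad/s): [2.57, 2.57, 3.01, 3.14, 3.14, 3.14].

### API

Orientations are given as a unit quaternion [w, x, y, z].
In Python, from plant import observe, grab_frame, get_calibration, finish_job gives the robot as it stands.
- The arm moves only by the tool arm_command, never from a script. Its argument "commands" is a list that holds one entry, the list of rows, each a list of 7 numbers: the turn, a rotation vector about the tool's x, y, z scaled (see below), then the shift along the tool's x, y, z scaled (see below), then the opening, from 0 (shut) to 1 (fully open). A call has 1 to 12 rows; each row shifts and turns the commanded pose from where the row before left it, along the tool's axes as they then stand; what a row does not reach is not made up. The controller multiplies each number of a shift by 50 mm and each number of a turn by pi rad. A row lasts 1/8 s, in which the tool goes at most 62.5 mm and 10.7 degrees, less where a joint would pass 70% of its speed; a pose out of reach is approached as far as the arm can. A call with a number of a shift or a turn outside -1 to 1 is refused whole. A call with a gripper value outside its range is refused whole. The fingers move at their own pace and stop on an object; "force" is the grip in N (left out, the last holds). Time passes only in rows, so rows that do not move let the fingers close. It gives the time, the measured TCP pose, the force, the opening and the grip force at its end, in the units of the state.
- observe(): the state, without advancing time (a new reading comes with each control period).
- grab_frame(name): name is "scene" or "top"; returns the picture (400x640x3 uint8, red, green, blue); there is no depth.
- get_calibration(name): a dict with "camera_matrix" (3x3 intrinsics, pixels), "k1" (the pictures are not rectified: a ray, as slopes to the right and down, at radius r is drawn at 1 + k1 r^2 times it, then the intrinsics apply), "world_from_camera" (4x4, takes a point from camera to world coordinates). Camera axes: x right, y up, looking along -z (the intrinsics and any distortion apply to the point x, -y, -z); pixel columns grow to the right and rows downward; lengths in m; the calibration is good to about 2 mm. A picture is of the moment at which its call begins. get_calibration takes no time and is no camera call.
- finish_job(): hands the job in; it is judged then, once.
The state is a dict: "time_s": time; "joints": joint angles; "joint_velocities": joint speeds; "joint_efforts": joint torques, N m; "tcp_pos": TCP position; "orientation": TCP orientation; "force": force on the tool from outside, world axes, zero at the start; "wrist_torque": the same for the moment, N m; "grip_width": opening from 0.0 (shut) to 1.0 (fully open); "grasp_force": force on a finger pad.
Only numpy, scipy, OpenCV 4.12 (cv2) and the standard library are available. Lean on these libraries where they do the work, as an engineer would, in place of code of your own. Each camera call takes 0.05 s, during which the arm holds its last target. There are 200 camera calls.

## Working session

There is one attempt and no reset: what is moved stays moved. The work goes in short steps, Python scripts to look and compute and a tool call to move; the robot and the scene stay as the last step left them, time stands still between calls to the robot, and variables do not carry over. Pictures are saved under pics/ and viewed, at most 10 in all, crops included, and the job is handed in when it is done.

Besides the shell and the picture viewer there is one more tool, called after "Call:" as a command line: name --argument value ..., lists and objects as JSON in quotes. arm_command: Moves the arm, as the interface text tells. Its arguments: {"type":"object","properties":{"commands":{"type":"array"},"force":{"type":"number"}},"required":["commands"]}

```bash
ls; mkdir -p pics; python3 - <<'E'
from plant import *
import cv2
for n in("scene","top"):
    im=grab_frame(n); cv2.imwrite(f"pics/{n}0.png",im[:,:,::-1]); c=get_calibration(n); print(n,c)
print(observe())
E
```

```text
pics
scene {'camera_matrix': array([[497.38082948,   0.        , 320.96359408],
       [  0.        , 497.38082948, 204.5681807 ],
       [  0.        ,   0.        ,   1.        ]]), 'k1': -0.12666710007415835, 'world_from_camera': array([[ 0.67218627,  0.34144638, -0.65694748, -0.47954609],
       [-0.74027819,  0.29508906, -0.60407834, -0.97313721],
       [-0.01240235,  0.89237706,  0.45112012,  0.77895671],
       [ 0.        ,  0.        ,  0.        ,  1.        ]])}
top {'camera_matrix': array([[379.35015173,   0.        , 320.24513597],
       [  0.        , 379.35015173, 198.67810941],
       [  0.        ,   0.        ,   1.        ]]), 'k1': -0.018032487008718873, 'world_from_camera': array([[ 0.09519309,  0.97388957, -0.2061004 ,  0.34749733],
       [-0.9954496 ,  0.09402087, -0.0154972 , -0.01016585],
       [ 0.00428518,  0.20663778,  0.97840813,  1.11675271],
       [ 0.        ,  0.        ,  0.        ,  1.        ]])}
{'time_s': 0.1, 'joints': array([-1.23309759e+00,  2.21151199e-01,  1.52748750e+00,  1.20469689e-05,
        1.39469551e+00, -1.26098635e-01]), 'joint_velocities': array([ 0.00059981, -0.00077613, -0.00406505, -0.00032354,  0.00191983,
        0.00052071]), 'joint_efforts': array([ 1.59547628e-03, -4.95941770e+01, -3.88520801e+01,  7.01596518e-02,
        5.14870347e-02, -4.58799104e-05]), 'tcp_pos': array([ 0.27940871, -0.55844917,  0.22154908]), 'orientation': array([-8.66536124e-04,  9.73231657e-01,  2.29824680e-01, -8.60604356e-05]), 'force': array([-0.19266855,  0.55477863,  0.25815035]), 'wrist_torque': array([0.03720883, 0.02869495, 0.00783045]), 'grasp_force': 0.0, 'grip_width': 1.0039544921319907}
```

View pics/top0.png

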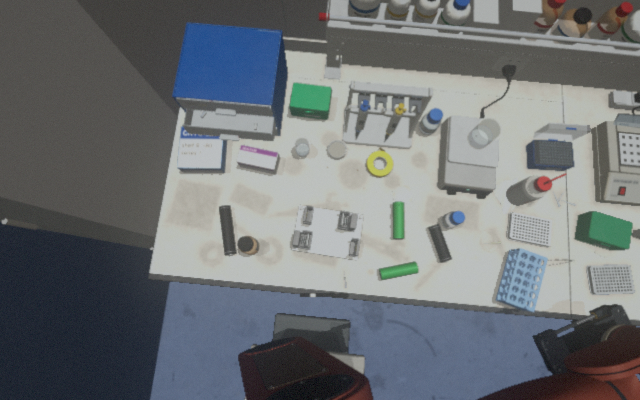

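View pics/scene0.png

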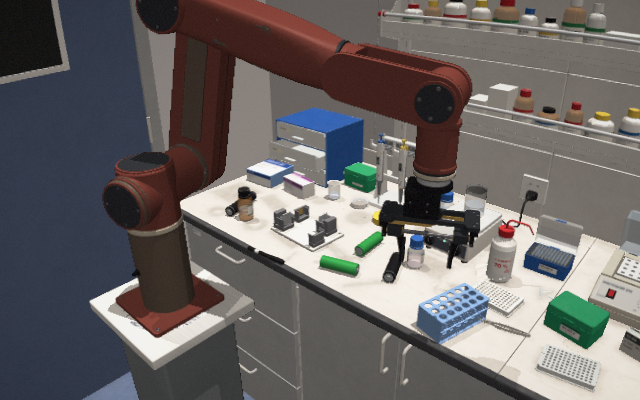

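```bash
python3 - <<'E'
import cv2,numpy as np
im=cv2.imread("pics/top0.png")
def crop(x,y,w,h,s): return cv2.resize(im[y:y+h,x:x+w],None,fx=s,fy=s,interpolation=cv2.INTER_CUBIC)
a=crop(205,195,65,70,4);b=crop(415,200,65,70,4);c=crop(285,197,85,70,8)[:,:]
top=np.hstack([a,b]);
out=np.zeros((600,800,3),np.uint8)
out[:280,:520]=top
c=crop(285,200,90,62,5); out[285:285+310,:450]=c
cv2.imwrite("pics/crop0.png",out)
E
```

```text
(no output)
```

View pics/crop0.png

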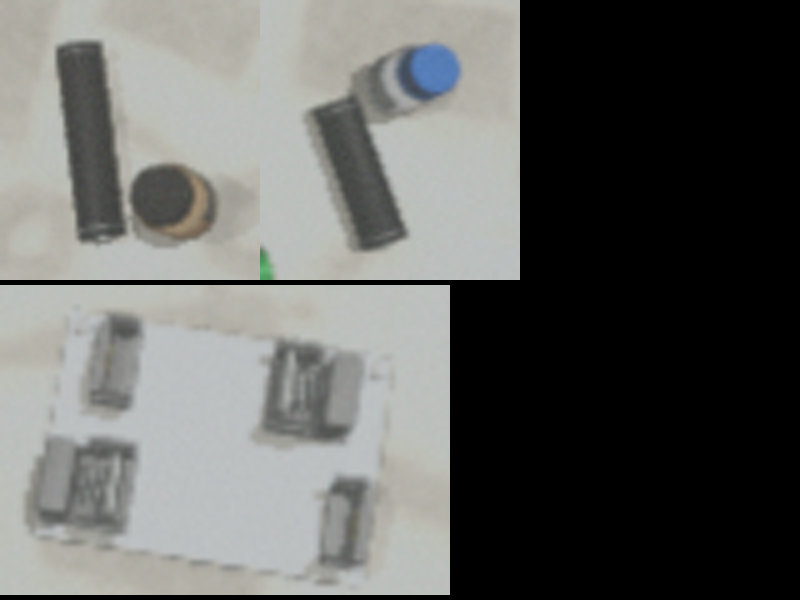

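The top view shows the long stick around (227,230), with the amber bottle at its nub (lower) end. The short stick is around (440,243), with the blue-cap bottle at its flat (upper) end. The cradle is at about (327,232), with its long bay nearer the robot and that bay's spring on the left (+y). Next I fit models to get metric poses.

```bash
cat > h.py <<'E'
import numpy as np,cv2
from scipy.optimize import minimize
from scipy.ndimage import map_coordinates
from plant import *
CAL={n:get_calibration(n) for n in("scene","top")}
def proj(n,P):
    c=CAL[n];W=np.linalg.inv(c["world_from_camera"]);p=np.atleast_2d(P)@W[:3,:3].T+W[:3,3]
    K=c["camera_matrix"];D=np.array([c["k1"],0,0,0])
    return cv2.projectPoints(p*[1,-1,-1],np.zeros(3),np.zeros(3),K,D)[0][:,0]
def ray(n,uv,z):
    c=CAL[n];q=cv2.undistortPoints(np.array([[uv]],float),c["camera_matrix"],np.array([c["k1"],0,0,0]))[0,0]
    M=c["world_from_camera"];d=M[:3,:3]@[q[0],-q[1],-1];o=M[:3,3];return o+d*(z-o[2])/d[2]
def cyl(c,d,L,r=.017):
    d=d/np.linalg.norm(d);u=np.cross(d,[0,0,1.]);u/=np.linalg.norm(u);v=np.cross(u,d);t=np.linspace(0,2*np.pi,40)
    ring=r*(np.outer(np.cos(t),u)+np.outer(np.sin(t),v))
    return np.vstack([c-d*L/2+ring,c+d*(L/2-.003)+ring])
def sil(n,P,shape=(400,640),S=4):
    h=cv2.convexHull(((proj(n,P)+.5)*S).astype(np.int32));m=np.zeros((shape[0]*S,shape[1]*S),np.uint8);cv2.fillConvexPoly(m,h,255)
    return cv2.resize(m,shape[::-1],interpolation=cv2.INTER_AREA)/255.
def fitstick(im,n,L,p0,z=.017,box=None,thr=80,pitch=0.):
    g=im.max(2).astype(float);mask=np.clip((thr+30-g)/60,0,1)
    b=proj(n,[[p0[0],p0[1],z]])[0].astype(int);R=L/2*420
    Y,X=np.mgrid[:400,:640];w=(np.hypot(X-b[0],Y-b[1])<R*1.0+4)
    f=lambda p:(np.abs(sil(n,cyl(np.array([p[0],p[1],z]),np.array([np.cos(p[2]),np.sin(p[2]),np.tan(pitch)]),L))-mask)*w).sum()
    s=minimize(f,p0,method="Nelder-Mead",options=dict(initial_simplex=np.array(p0)+np.array([[0,0,0],[.012,0,0],[0,.012,0],[0,0,.12]]),xatol=1e-4,fatol=.01))
    return s.x,s.fun
def box(x0,x1,y0,y1,z): return np.array([[x0,y0,z],[x1,y0,z],[x1,y1,z],[x0,y1,z],[x0,y0,z]])/1e3
POLY=[box(-68,68,-97.5,97.5,10),
 box(-57,-15,-93.5,-85.5,50),box(15,57,68,76,50)]
POLY+= [np.array([[-53,50.5,64],[-19,50.5,64]])/1e3,np.array([[53,-33,64],[19,-33,64]])/1e3] 
def samp(pl):
    o=[]
    for a,b in zip(pl[:-1],pl[1:]): o.append(a+(b-a)*np.linspace(0,1,40)[:,None])
    return np.vstack(o)
def cradle_pts(p,P):
    c,s=np.cos(p[2]),np.sin(p[2]);return P@np.array([[c,-s,0],[s,c,0],[0,0,1]]).T+[p[0],p[1],0]
E
python3 - <<'E'
from h import *
import cv2
t=cv2.imread("pics/top0.png")[:,:,::-1];s=cv2.imread("pics/scene0.png")[:,:,::-1]
def st(a,b,L,nm):
    A=ray("top",a,.02);B=ray("top",b,.02);c=(A+B)/2;th=np.arctan2(*(B-A)[[1,0]])
    print(nm,len:=np.linalg.norm(B-A),*fitstick(t,"top",L,[c[0],c[1],th]))
st((205+80/4,195+45/4),(205+102/4,195+238/4),.145,"long")
st((415+(333-260)/4,200+103/4),(415+(382-260)/4,200+243/4),.110,"short")
print("amber cap",ray("top",(205+162/4,195+195/4),.108),"blue cap",ray("top",(415+175/4,200+70/4),.09))
C=np.array([ray("top",(285+x/5,200+(y-285)/5),.01) for x,y in((70,310),(395,350),(372,585),(30,535))])
print(C); m=C.mean(0);e=(C[0]+C[3]-C[1]-C[2]);yaw=np.arctan2(-e[0],e[1]);print(m,yaw)
G={}
for n,im in(("top",t),("scene",s)):
    g=cv2.GaussianBlur(im.astype(np.float32),(0,0),1.2).mean(2)
    G[n]=np.sqrt(np.hypot(cv2.Sobel(g,5,1,0),cv2.Sobel(g,5,0,1)))
def cost(p,cams=("top","scene")):
    r=0
    for n in cams:
        for P in map(samp,POLY):
            u=proj(n,cradle_pts(p,P));r-=map_coordinates(G[n],[u[:,1],u[:,0]],order=1).mean()
    return r
for cams in(("top",),("scene",),("top","scene")):
    best=min((minimize(cost,[m[0]+dx,m[1]+dy,yaw],args=(cams,),method="Nelder-Mead",options=dict(initial_simplex=np.array([m[0]+dx,m[1]+dy,yaw])+np.array([[0,0,0],[.006,0,0],[0,.006,0],[0,0,.05]]))) for dx in(-.005,0,.005) for dy in(-.005,0,.005)),key=lambda r:r.fun)
    print(cams,best.x,best.fun)
p=best.x
out=[]
for n,im,(x,y) in(("top",t,(285,200)),("scene",s,(265,195))):
    k=6;c=cv2.resize(im[y:y+48 if n=='scene' else y+62,x:x+90][:, :, ::-1],None,fx=k,fy=k,interpolation=cv2.INTER_CUBIC)
    for P in POLY:
        u=(proj(n,cradle_pts(p,P))+.5-[x,y])*k
        cv2.polylines(c,[u.astype(np.int32)],False,(0,0,255),1)
    out.append(c)
cv2.imwrite("pics/fit0.png",cv2.resize(np.vstack(out),None,fx=.9,fy=.9))
E
```

```text
long 0.14263600147440159 [ 0.45974199  0.26736487 -2.89879311] 432.00392156862745
short 0.1052036646197501 [ 0.48181246 -0.34906068 -2.75205521] 278.65882352941173
amber cap [0.41935228 0.1914599  0.108     ] blue cap [ 0.54772909 -0.37788587  0.09      ]
[[ 0.55545939  0.06836213  0.01      ]
 [ 0.54994218 -0.12570164  0.01      ]
 [ 0.41140223 -0.12235839  0.01      ]
 [ 0.42109451  0.07728667  0.01      ]]
[ 0.48447458 -0.02560281  0.01      ] -0.038612126032092846
('top',) [ 0.48487303 -0.01590725 -0.01845698] -44.41700744628906
('scene',) [ 0.4813237  -0.02513157 -0.18992153] -69.36851501464844
('top', 'scene') [ 0.48636814 -0.02942457 -0.09510032] -107.00548553466797
```

View pics/fit0.png

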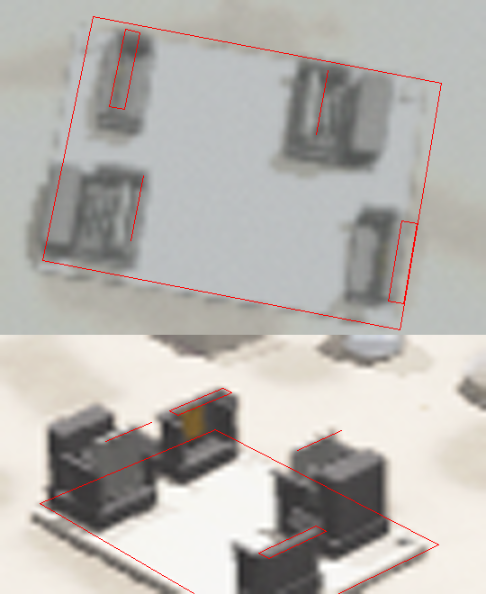

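The edge fit missed: the red outline is off the dark towers. I'll fit a solid silhouette to a colour mask instead, and use tighter windows for the sticks.

```bash
cat >> h.py <<'E'
def b3(x0,x1,y0,y1,z0,z1): return np.vstack([box(x0,x1,y0,y1,z0)[:4],box(x0,x1,y0,y1,z1)[:4]])
SOL=[b3(-68,68,-97.5,97.5,0,10),b3(-57,-15,-93.5,-70,10,50),b3(15,57,52,76,10,50),b3(-59,-13,76,97.5,10,62),b3(-59,-13,43.5,76,10,52),b3(13,59,-97.5,-76,10,62),b3(13,59,-58,-26,10,52)]
SOL[5]=b3(13,59,-79,-57,10,62)
def csil(n,p):
    m=0
    for P in SOL: m=np.maximum(m,sil(n,cradle_pts(p,P)))
    return m
def fit2(im,n,L,p0,z=.017,dil=7,d3=None):
    d=lambda th:np.array([np.cos(th),np.sin(th),0]) if d3 is None else np.array([np.cos(th),np.sin(th),d3])
    S=lambda p:sil(n,cyl(np.array([p[0],p[1],z]),d(p[2]),L))
    w=cv2.dilate((S(p0)>.1).astype(np.uint8),np.ones((dil,dil)))>0
    g=im.max(2).astype(float);lo=np.median(g[S(p0)>.9]);hi=np.percentile(g[w],90)
    mask=np.clip((hi-g)/(hi-lo),0,1)
    f=lambda p:(np.abs(S(p)-mask)[w]).sum()
    s=minimize(f,p0,method="Nelder-Mead",options=dict(initial_simplex=np.array(p0)+np.array([[0,0,0],[.004,0,0],[0,.004,0],[0,0,.06]]),xatol=1e-4,fatol=.01))
    return s.x,s.fun,w.sum(),lo,hi
E
python3 - <<'E'
from h import *
t=cv2.imread("pics/top0.png")[:,:,::-1];s=cv2.imread("pics/scene0.png")[:,:,::-1]
for a,b,L,nm in(((225,206.3),(230.5,254.5),.145,"long"),((433.3,225.8),(445.5,260.8),.110,"short")):
    A=ray("top",a,.02);B=ray("top",b,.02);c=(A+B)/2;th=np.arctan2(*(B-A)[[1,0]])
    print(nm,c,th,*fit2(t,"top",L,[c[0],c[1],th]))
p0=np.array([.4845,-.0256,-.0386]);cost={}
for n,im in(("top",t),("scene",s)):
    f=cv2.GaussianBlur(im.astype(np.float32),(0,0),.7);v=(f[:,:,2]-f[:,:,0])/(f.mean(2)+20)
    S=csil(n,p0);w=cv2.dilate((S>.5).astype(np.uint8),np.ones((11,11)))>0
    core=cv2.erode((S>.5).astype(np.uint8),np.ones((7,7)))>0
    i=np.median(v[core]);o=np.median(v[w&(S<.1)]);print(n,i,o)
    m=np.clip((v-o)/(i-o),0,1);dark=f.max(2)<(120);m[dark]=1
    cost[n]=lambda p,m=m,w=w,n=n:np.abs(csil(n,p)-m)[w].sum()
simp=p0+np.array([[0,0,0],[.006,0,0],[0,.006,0],[0,0,.05]])
for cs in(["top"],["scene"],["top","scene"]):
    r=minimize(lambda p:sum(cost[n](p) for n in cs),p0,method="Nelder-Mead",options=dict(initial_simplex=simp,xatol=1e-4,fatol=.05));print(cs,r.x,r.fun)
p=r.x;out=[]
for n,im,(x,y),h in(("top",t,(285,200),62),("scene",s,(265,195),58)):
    k=5;c=cv2.resize(im[y:y+h,x:x+90][:, :, ::-1],None,fx=k,fy=k,interpolation=cv2.INTER_CUBIC)
    for P in POLY:
        u=(proj(n,cradle_pts(p,P))+.5-[x,y])*k;cv2.polylines(c,[u.astype(np.int32)],False,(0,0,255),1)
    out.append(c)
cv2.imwrite("pics/fit1.png",np.vstack(out))
E
```

```text
long [0.45987756 0.26586685 0.02      ] -2.8842847652514862 [ 0.45899745  0.26755188 -2.87409357] 84.98982511923688 1114 78.0 189.0
short [ 0.48075575 -0.34830991  0.02      ] -2.766597729296752 [ 0.48071607 -0.34922739 -2.75933926] 100.53682316963483 935 81.0 190.0
top 0.019961083 -0.02074707
scene -0.019390149 -0.05610963
['top'] [ 0.48567775 -0.02129095 -0.05007282] 988.9031159235142
['scene'] [ 0.49392207 -0.01205881 -0.14651289] 583.235911966599
['top', 'scene'] [ 0.48647197 -0.02062546 -0.05320674] 1625.0696483306638
```

View pics/fit1.png

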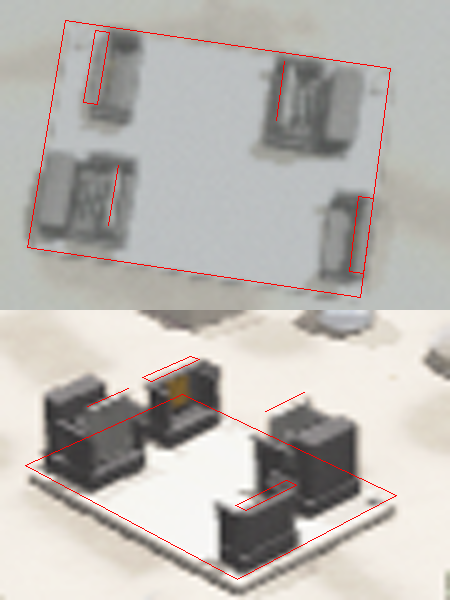

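```bash
python3 - <<'E'
from h import *
t=cv2.imread("pics/top0.png")[:,:,::-1];s=cv2.imread("pics/scene0.png")[:,:,::-1]
p=[.4845,-.0245,-.050]
off=np.arange(-16,17,2.)
print("off",off.astype(int))
# edges: outward normal, segment ranges
E={"-x":[(-60,-5),(5,60)],"+x":[(-60,-5),(5,60)],"-y":[(-60,-5),(5,60)],"+y":[(-60,-5),(5,60)]}
for n,im in(("top",t),("scene",s)):
    f=im.astype(np.float32);ch={"g":f.mean(2),"v":f[:,:,2]-f[:,:,0]}
    for e,segs in E.items():
        for a,b in segs:
            r=np.linspace(a,b,40);o=[]
            for k in off:
                sg=1 if e[0]=="+" else -1;h=(68 if e[1]=="x" else 97.5)*sg+sg*k
                P=np.c_[np.full(40,h),r,np.full(40,10)] if e[1]=="x" else np.c_[r,np.full(40,h),np.full(40,10)]
                u=proj(n,cradle_pts(p,P/1e3));o.append([map_coordinates(c,[u[:,1],u[:,0]],order=1).mean() for c in ch.values()])
            o=np.array(o).round().astype(int);print(n,e,a,"g",*o[:,0],"| v",*o[:,1])
E
```

```text
off [-16 -14 -12 -10  -8  -6  -4  -2   0   2   4   6   8  10  12  14  16]
top -x -60 g 191 191 191 190 190 190 189 183 169 168 174 178 179 179 180 180 179 | v 5 5 5 4 4 4 4 2 -2 -5 -7 -8 -8 -8 -8 -7 -7
top -x 5 g 169 169 172 174 179 183 183 174 162 165 170 172 173 173 174 174 175 | v 3 4 4 3 3 3 2 -1 -5 -9 -10 -11 -11 -11 -11 -11 -11
top +x -60 g 141 140 139 140 141 144 146 151 159 172 180 183 183 184 184 182 182 | v 1 0 1 1 2 2 1 -1 -4 -5 -6 -7 -7 -7 -8 -9 -9
top +x 5 g 184 184 182 181 179 180 179 176 172 173 176 177 178 180 181 183 184 | v 4 4 4 4 4 4 3 -1 -6 -10 -11 -10 -10 -9 -9 -8 -7
top -y -60 g 114 108 110 122 138 147 153 158 167 173 174 176 179 182 184 184 184 | v 0 -1 -3 -3 -1 -1 -2 -6 -9 -10 -10 -9 -7 -6 -5 -5 -5
top -y 5 g 186 188 188 188 189 188 185 180 179 185 187 188 188 188 188 188 188 | v 4 4 4 4 4 4 2 -2 -3 -3 -2 -2 -2 -2 -2 -2 -2
top +y -60 g 124 135 141 143 142 141 140 140 137 139 149 158 173 183 187 189 189 | v 0 0 0 0 0 0 0 0 -1 -3 -5 -4 -3 -1 -1 -1 -1
top +y 5 g 160 173 183 187 188 188 188 187 179 178 180 183 184 184 184 184 184 | v -2 0 2 3 4 4 4 3 0 -4 -5 -6 -
[... 415 characters left out ...]
4 -5 -5 -6 -6
scene +x 5 g 184 179 173 169 172 182 190 194 195 195 193 190 187 184 180 176 171 | v -6 -6 -6 -5 -5 -7 -9 -11 -13 -13 -12 -12 -11 -11 -10 -10 -9
scene -y -60 g 81 80 83 89 102 130 171 207 216 199 171 147 134 142 168 193 205 | v -2 -2 -2 -2 -3 -6 -9 -12 -13 -14 -14 -12 -12 -14 -17 -20 -21
scene -y 5 g 231 230 226 222 222 226 233 238 233 215 187 162 151 162 189 215 230 | v -10 -10 -10 -10 -9 -8 -7 -7 -9 -12 -14 -13 -13 -14 -16 -16 -15
scene +y -60 g 78 77 77 76 77 79 84 89 92 95 99 104 109 116 125 132 137 | v -2 -2 -2 -2 -2 -2 -3 -4 -4 -4 -4 -5 -5 -6 -7 -7 -8
scene +y 5 g 79 74 70 71 74 77 78 80 82 84 87 90 94 100 106 112 117 | v -2 -2 -3 -4 -6 -8 -9 -8 -7 -6 -5 -4 -4 -4 -5 -6 -6
```

```bash
cat >> h.py <<'E'
from scipy.spatial.transform import Rotation as Ro, Slerp
def pose():
    o=observe();q=o["orientation"];return o,np.array(o["tcp_pos"]),Ro.from_quat([q[1],q[2],q[3],q[0]])
def target(phi,pitch=0): # deg; tool down, x at yaw phi, then turn about tool y
    return Ro.from_euler("z",phi,degrees=True)*Ro.from_euler("x",180,degrees=True)*Ro.from_euler("y",pitch,degrees=True)
def plan(pos,R,N,grip,p0=None,R0=None):
    o,p,r=pose();p=p if p0 is None else np.array(p0);r=r if R0 is None else R0
    rv=(r.inv()*R).as_rotvec()/N;d=(np.array(pos)-p)/N
    print("from",p.round(4),"rows",N)
    for i in range(N):
        Ri=r*Ro.from_rotvec(rv*i);sh=Ri.inv().apply(d)
        print("["+",".join("%.3f"%x for x in [*(rv/np.pi),*(sh/.05),grip])+"],")
def st():
    o,p,r=pose();x=r.apply([1,0,0]);print("t%.2f"%o["time_s"],"tcp",p.round(4),"phi%.2f"%np.degrees(np.arctan2(x[1],x[0])),"xz%.2f"%np.degrees(np.arcsin(x[2])),"F",np.round(o["force"],1),"T",np.round(o["wrist_torque"],2),"w%.3f"%o["grip_width"],"g%.1f"%o["grasp_force"],"q6 %.2f"%o["joints"][5])
E
python3 -c "
from h import *
st();plan([.4764,.2723,.14],target(15.3),20,.7)"
```

```text
t0.10 tcp [ 0.2794 -0.5584  0.2215] phi26.57 xz0.01 F [-0.2  0.6  0.3] T [0.04 0.03 0.01] w1.004 g0.0 q6 -0.13
from [ 0.2794 -0.5584  0.2215] rows 20
[-0.000,-0.000,0.003,0.548,-0.655,0.083,0.700],
[-0.000,-0.000,0.003,0.541,-0.660,0.083,0.700],
[-0.000,-0.000,0.003,0.535,-0.665,0.083,0.700],
[-0.000,-0.000,0.003,0.528,-0.671,0.083,0.700],
[-0.000,-0.000,0.003,0.522,-0.676,0.083,0.700],
[-0.000,-0.000,0.003,0.515,-0.681,0.083,0.700],
[-0.000,-0.000,0.003,0.508,-0.686,0.082,0.700],
[-0.000,-0.000,0.003,0.501,-0.691,0.082,0.700],
[-0.000,-0.000,0.003,0.495,-0.696,0.082,0.700],
[-0.000,-0.000,0.003,0.488,-0.701,0.082,0.700],
[-0.000,-0.000,0.003,0.481,-0.705,0.082,0.700],
[-0.000,-0.000,0.003,0.474,-0.710,0.082,0.700],
[-0.000,-0.000,0.003,0.467,-0.715,0.082,0.700],
[-0.000,-0.000,0.003,0.460,-0.719,0.082,0.700],
[-0.000,-0.000,0.003,0.453,-0.724,0.082,0.700],
[-0.000,-0.000,0.003,0.446,-0.728,0.082,0.700],
[-0.000,-0.000,0.003,0.438,-0.733,0.082,0.700],
[-0.000,-0.000,0.003,0.431,-0.737,0.082,0.700],
[-0.000,-0.000,0.003,0.424,-0.741,0.082,0.700],
[-0.000,-0.000,0.003,0.417,-0.745,0.082,0.700],
```

Call:
arm_command --commands '[[[0,0,0.003,0.55,-0.655,0.05,0.7],[0,0,0.003,0.54,-0.66,0.05,0.7],[0,0,0.003,0.535,-0.665,0.05,0.7],[0,0,0.003,0.53,-0.67,0.05,0.7],[0,0,0.003,0.52,-0.675,0.05,0.7],[0,0,0.003,0.515,-0.68,0.05,0.7],[0,0,0.003,0.51,-0.685,0.05,0.7],[0,0,0.003,0.5,-0.69,0.05,0.7],[0,0,0.003,0.495,-0.695,0.05,0.7],[0,0,0.003,0.49,-0.7,0.05,0.7],[0,0,0.003,0.48,-0.705,0.05,0.7],[0,0,0.003,0.475,-0.71,0.05,0.7]]]' --force 40

```text
time_s: 1.6
tcp_pos: [0.3969, -0.0591, 0.1923]
orientation: [-0.0, 0.985, 0.174, -0.0]
force: [0.0, 0.1, 0.6]
grip_width: 0.702
grasp_force: 0.0
```

Call:
arm_command --commands '[[[0,0,0.003,0.465,-0.715,0.1,0.7],[0,0,0.003,0.46,-0.72,0.1,0.7],[0,0,0.003,0.45,-0.725,0.1,0.7],[0,0,0.003,0.445,-0.73,0.1,0.7],[0,0,0.003,0.44,-0.73,0.1,0.7],[0,0,0.003,0.43,-0.74,0.1,0.7],[0,0,0.003,0.425,-0.74,0.1,0.7],[0,0,0.003,0.415,-0.745,0.1,0.7],[0,0,0,0,0,0,0.7],[0,0,0,0,0,0,0.7]]]'

```text
time_s: 2.85
tcp_pos: [0.4728, 0.2718, 0.152]
orientation: [0.0, 0.99, 0.138, -0.001]
force: [0.3, -0.2, -0.6]
grip_width: 0.698
grasp_force: 0.0
```

```bash
python3 -c "
from h import *
st()
im=grab_frame('top');print(fit2(im,'top',.145,[.459,.2675,-2.874]))
plan([.4764,.2723,.003],target(15.3),5,.7)"
```

```text
t2.85 tcp [0.4728 0.2718 0.152 ] phi15.81 xz-0.09 F [ 0.3 -0.2 -0.6] T [-0.01  0.01 -0.  ] w0.698 g0.0 q6 1.67
(array([ 0.46320919,  0.26812225, -2.88555703]), np.float64(231.53870858688305), np.int64(1117), np.float64(73.0), np.float64(189.0))
from [0.473  0.2714 0.1522] rows 5
[0.000,0.000,0.001,0.015,0.000,0.597,0.700],
[0.000,0.000,0.001,0.015,0.000,0.597,0.700],
[0.000,0.000,0.001,0.014,0.000,0.597,0.700],
[0.000,0.000,0.001,0.014,0.000,0.597,0.700],
[0.000,0.000,0.001,0.014,0.000,0.597,0.700],
```

Call:
arm_command --commands '[[[0,0,0.001,0.02,0,0.59,0.7],[0,0,0.001,0.02,0,0.59,0.7],[0,0,0.001,0.01,0,0.59,0.7],[0,0,0.001,0.01,0,0.59,0.7],[0,0,0.001,0.01,0,0.4,0.7],[0,0,0,0,0,0.19,0.7],[0,0,0,0,0,0,0.2],[0,0,0,0,0,0,0.2],[0,0,0,0,0,0,0.2],[0,0,0,0,0,0,0.2],[0,0,0,0,0,0,0.2]]]'

```text
time_s: 4.28
tcp_pos: [0.4775, 0.2735, 0.0059]
orientation: [-0.0, 0.992, 0.129, 0.001]
force: [-1.3, -1.7, 5.8]
grip_width: 0.38
grasp_force: 40.0
```

```bash
python3 -c "
from h import *
st()"
```

```text
t4.28 tcp [0.4775 0.2735 0.0059] phi14.88 xz0.08 F [-1.3 -1.7  5.8] T [-0.13  0.03  0.  ] w0.380 g40.0 q6 1.69
```

```bash
cat >> h.py <<'E'
CR=np.array([.4839,-.0232,-.047])
def cw(x,y,z): return cradle_pts(CR,np.array([[x,y,z]])/1e3)[0]
E
python3 -c "
from h import *
o,p,r=pose()
print(cw(-36,-13,39),cw(36,13,39))
t=cw(-36,-13+18,39);t[2]=.13
plan(t,target(90+np.degrees(CR[2])),8,.2,p0=p+[0,0,.145])"
```

```text
[ 0.44732898 -0.03449427  0.039     ] [ 0.52047102 -0.01190573  0.039     ]
from [0.4775 0.2735 0.1509] rows 8
[0.000,-0.000,-0.050,-0.257,0.682,0.052,0.200],
[0.000,-0.000,-0.050,-0.361,0.633,0.052,0.200],
[0.000,-0.000,-0.050,-0.456,0.568,0.052,0.200],
[0.000,-0.000,-0.050,-0.540,0.489,0.052,0.200],
[0.000,-0.000,-0.050,-0.610,0.398,0.052,0.200],
[0.000,-0.000,-0.050,-0.665,0.297,0.052,0.200],
[0.000,-0.000,-0.050,-0.704,0.189,0.052,0.200],
[0.000,-0.000,-0.050,-0.725,0.076,0.052,0.200],
```

Call:
arm_command --commands '[[[0,0,0,0,0,-0.5,0.2],[0,0,0,0,0,-0.8,0.2],[0,0,0,0,0,-0.8,0.2],[0,0,0,0,0,-0.8,0.2]]]'

```text
time_s: 4.78
tcp_pos: [0.4761, 0.2731, 0.1506]
orientation: [0.0, 0.992, 0.129, -0.001]
force: [0.6, -0.4, -0.6]
grip_width: 0.382
grasp_force: 40.0
```

Call:
arm_command --commands '[[[0,0,-0.05,-0.26,0.68,0,0.2],[0,0,-0.05,-0.36,0.635,0,0.2],[0,0,-0.05,-0.455,0.57,0,0.2],[0,0,-0.05,-0.54,0.49,0,0.2],[0,0,-0.05,-0.61,0.4,0.05,0.2],[0,0,-0.05,-0.665,0.295,0.1,0.2],[0,0,-0.05,-0.705,0.19,0.15,0.2],[0,0,-0.05,-0.725,0.075,0.15,0.2],[0,0,0,0,0,0,0.2],[0,0,0,0,0,0,0.2]]]'

```text
time_s: 6.02
tcp_pos: [0.4463, -0.0164, 0.1274]
orientation: [-0.0, 0.727, 0.687, 0.0]
force: [0.4, 0.5, -1.4]
grip_width: 0.382
grasp_force: 40.0
```

```bash
cat >> h.py <<'E'
def held(tag,L,sgn,s,back=.011):
    # sgn: nub direction along tool x (+1/-1); s: grasp offset from centre along nub
    st();o,p,r=pose();x=r.apply([1,0,0])*sgn;c=p-r.apply([0,0,back])-x*s
    im=grab_frame("top");cv2.imwrite(f"pics/{tag}.png",im[:,:,::-1])
    im2=grab_frame("scene");cv2.imwrite(f"pics/{tag}s.png",im2[:,:,::-1])
    print("expected centre",c.round(4))
    return im,im2,c,x
E
python3 - <<'E'
from h import *
im,im2,c,x=held("hold1",.145,-1,-.018)
k=4;out=[]
for n,i in(("top",im),("scene",im2)):
    u=proj(n,[c])[0].astype(int);a,b=u[0]-50,u[1]-37
    C=np.ascontiguousarray(cv2.resize(i[b:b+74,a:a+100][:,:,::-1],None,fx=k,fy=k,interpolation=cv2.INTER_CUBIC))
    h=cv2.convexHull(((proj(n,cyl(c,x,.145))+.5-[a,b])*k).astype(np.int32));cv2.polylines(C,[h],True,(0,0,255),1)
    for P in POLY[:1]: cv2.polylines(C,[((proj(n,cradle_pts(CR,P))+.5-[a,b])*k).astype(np.int32)],False,(0,255,0),1)
    out.append(C)
cv2.imwrite("pics/hold1c.png",np.vstack(out))
E
```

```text
t6.03 tcp [ 0.4463 -0.0164  0.1274] phi86.73 xz0.04 F [ 0.4  0.5 -1.4] T [ 0.03 -0.11 -0.02] w0.382 g40.0 q6 -0.16
expected centre [ 0.4453 -0.0343  0.1384]
```

View pics/hold1c.png

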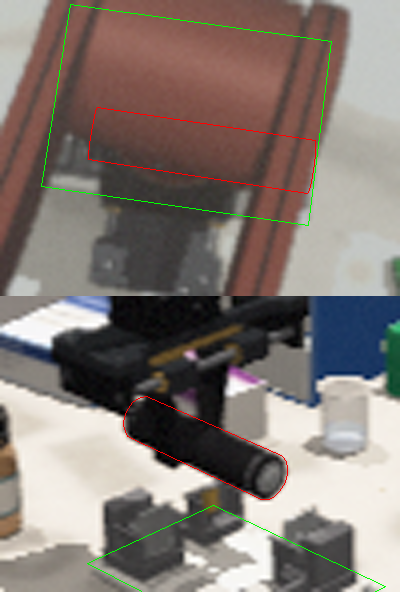

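```bash
cat >> h.py <<'E'
def lowedge(img,c,x,L,lo=-.45,hi=.45):
    """pixel offset of seen lower silhouette edge / both end caps relative to the model (scene)"""
    g=cv2.GaussianBlur(img,(0,0),.6).mean(2).astype(np.float32);S=lambda q:map_coordinates(g,[q[:,1],q[:,0]],order=1)
    A=proj("scene",[c-x*L/2])[0];B=proj("scene",[c+x*(L/2-.003)])[0];e=(B-A)/np.linalg.norm(B-A);nrm=np.array([-e[1],e[0]])
    if nrm[1]<0:nrm=-nrm
    H=cv2.convexHull(proj("scene",cyl(c,x,L)).astype(np.float32))[:,0];w=((H-A)@nrm).max();k=np.arange(-4,4.1,.5)
    base=np.array([A+(B-A)*t for t in np.linspace(.2,.85,25)])+nrm*w
    print("low edge",[int(S(base+nrm*d).mean()) for d in k])
    ee=((H-A)@e);off=np.linspace(-.3,.8,8)[:,None]*nrm*w
    print("nub end",[int(S(A+e*(ee.max()+d)+np.linspace(-.4,.4,8)[:,None]*nrm*w).mean()) for d in k])
    print("flat end",[int(S(A+e*(ee.min()-d)+np.linspace(-.2,.5,8)[:,None]*nrm*w).mean()) for d in k], "px/m",np.linalg.norm(B-A)/(L-.003))
E
python3 - <<'E'
from h import *
im=cv2.imread("pics/hold1s.png")[:,:,::-1].copy()
_,p,r=pose();x=-r.apply([1,0,0]);c=p-r.apply([0,0,.011])+x*.018
lowedge(im,c,x,.145)
for d in([.004,0,0],[0,.004,0],[0,0,.004]): print(proj("scene",[c+d])-proj("scene",[c]))
E
```

```text
low edge [21, 20, 18, 16, 16, 17, 24, 42, 69, 97, 117, 131, 144, 156, 164, 167, 167]
nub end [106, 104, 101, 98, 94, 96, 109, 137, 171, 202, 221, 231, 235, 236, 236, 236, 237]
flat end [20, 22, 27, 33, 42, 53, 66, 77, 86, 89, 90, 92, 93, 94, 91, 88, 84] px/m 250.8208014226333
[[ 0.95104805 -0.45002342]]
[[-0.96682162 -0.38793612]]
[[-0.04407296 -1.22282435]]
```

```bash
cat >> h.py <<'E'
CR=np.array([.4832,-.025,-.047]);ZZ=np.array([0,0,1.])
def bay(which,Cy,Cz,th,sf,back=.011,dx=0):
    """Cy,Cz mm cradle coords of stick centre; th tilt deg flat end down; sf grasp offset towards flat"""
    X,sg,ps=(-36,1,-1) if which=="long" else (36,-1,1)
    C=cw2(X+dx,Cy,Cz);u=np.array([-np.sin(CR[2]),np.cos(CR[2]),0])*sg;t=np.radians(th)
    return C+sf*(u*np.cos(t)-ZZ*np.sin(t))-back*(u*np.sin(t)+ZZ*np.cos(t)),target(90+np.degrees(CR[2]),ps*th)
def cw2(x,y,z): return cradle_pts(CR,np.array([[x,y,z]])/1e3)[0]
E
python3 - <<'E'
from h import *
a=bay("long",-28.4,95,14,.018);b=bay("long",-28.4,60,14,.018);c=bay("long",-8.4,60,14,.018);d=bay("long",-7.5,41,0,.018);
print(a[0],b[0],c[0],d[0])
plan(*a,3,.2);plan(*b,2,.2,p0=a[0],R0=a[1]);plan(*c,5,.2,p0=b[0],R0=b[1]);plan(*d,5,.2,p0=c[0],R0=c[1])
E
```

```text
[ 0.44660099 -0.03688943  0.07997215] [ 0.44660099 -0.03688943  0.04497215] [ 0.44754064 -0.01691151  0.04497215] [ 0.44773307 -0.01282022  0.03      ]
from [ 0.4466 -0.0159  0.1276] rows 3
[-0.000,-0.026,-0.001,-0.140,0.008,0.318,0.200],
[-0.000,-0.026,-0.001,-0.113,0.007,0.328,0.200],
[-0.000,-0.026,-0.001,-0.086,0.007,0.336,0.200],
from [ 0.4466 -0.0369  0.08  ] rows 2
[0.000,0.000,0.000,0.085,-0.000,0.340,0.200],
[0.000,0.000,0.000,0.085,-0.000,0.340,0.200],
from [ 0.4466 -0.0369  0.045 ] rows 5
[0.000,0.000,0.000,0.078,-0.000,-0.019,0.200],
[0.000,0.000,0.000,0.078,-0.000,-0.019,0.200],
[0.000,0.000,0.000,0.078,-0.000,-0.019,0.200],
[0.000,0.000,0.000,0.078,-0.000,-0.019,0.200],
[0.000,0.000,0.000,0.078,-0.000,-0.019,0.200],
from [ 0.4475 -0.0169  0.045 ] rows 5
[-0.000,0.016,0.000,0.030,0.000,0.054,0.200],
[-0.000,0.016,0.000,0.028,0.000,0.056,0.200],
[-0.000,0.016,0.000,0.025,0.000,0.057,0.200],
[-0.000,0.016,0.000,0.022,0.000,0.058,0.200],
[-0.000,0.016,0.000,0.019,0.000,0.059,0.200],
```

Move to the tilted pose above the bay first, then check it.

Call:
arm_command --commands '[[[0,-0.026,-0.001,-0.14,0.01,0.32,0.2],[0,-0.026,-0.001,-0.115,0.005,0.33,0.2],[0,-0.026,-0.001,-0.085,0.005,0.33,0.2],[0,0,0,0,0,0,0.2],[0,0,0,0,0,0,0.2]]]'

```text
time_s: 6.75
tcp_pos: [0.4469, -0.037, 0.0806]
orientation: [0.084, 0.717, 0.686, -0.088]
force: [-0.5, -0.8, -1.4]
grip_width: 0.383
grasp_force: 40.0
```

```bash
python3 - <<'E'
from h import *
im,im2,_,_=held("pre1",.145,-1,-.018)
b=bay("long",-28.4,60,14,.018);plan(*b,3,.2)
_,p,r=pose();x=-r.apply([1,0,0]);c=p-r.apply([0,0,.011])+x*.018
lowedge(im2,c,x,.145)
x0,y0,k=260,170,6
C=np.ascontiguousarray(cv2.resize(im2[y0:y0+95,x0:x0+100][:,:,::-1],None,fx=k,fy=k,interpolation=cv2.INTER_CUBIC))
cv2.polylines(C,[cv2.convexHull(((proj("scene",cyl(c,x,.145))+.5-[x0,y0])*k).astype(np.int32))],True,(0,0,255),1)
for P in POLY: cv2.polylines(C,[((proj("scene",cradle_pts(CR,P))+.5-[x0,y0])*k).astype(np.int32)],False,(0,255,0),1)
cv2.imwrite("pics/pre1c.png",C)
E
```

```text
t6.75 tcp [ 0.4469 -0.037   0.0806] phi87.46 xz-13.95 F [-0.5 -0.8 -1.4] T [ 0.24 -0.12  0.  ] w0.383 g40.0 q6 0.10
expected centre [ 0.4463 -0.0518  0.0956]
from [ 0.4473 -0.0377  0.081 ] rows 3
[0.000,-0.000,0.000,0.063,-0.005,0.232,0.200],
[0.000,-0.000,0.000,0.063,-0.005,0.232,0.200],
[0.000,-0.000,0.000,0.063,-0.005,0.232,0.200],
low edge [20, 19, 18, 17, 17, 18, 24, 38, 64, 95, 119, 134, 142, 145, 147, 147, 149]
nub end [121, 119, 116, 112, 107, 100, 101, 106, 110, 116, 119, 121, 127, 134, 141, 148, 153]
flat end [17, 19, 22, 28, 34, 40, 48, 61, 75, 87, 96, 99, 101, 106, 111, 118, 126] px/m 225.0585143901172
```

View pics/pre1c.png

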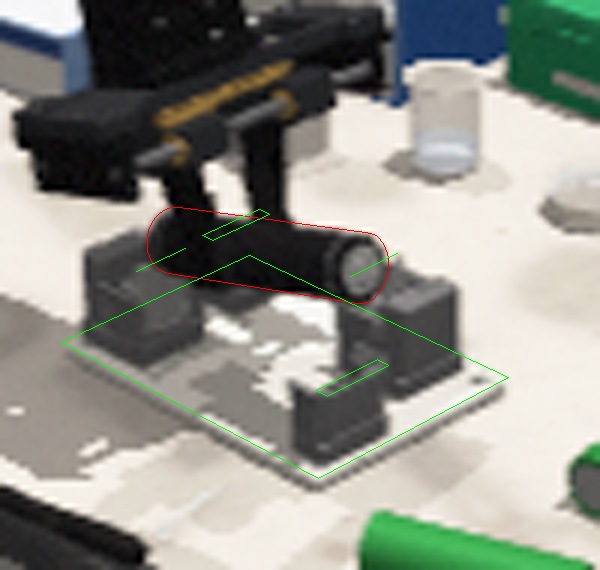

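The scene crop confirms it: the stick outline matches at (150–388, 210–300). The cradle's long stop sits at (292–388, 382–460), as modelled. Lowering now, then pressing.

Call:
arm_command --commands '[[[0,0,0,0.06,0,0.23,0.2],[0,0,0,0.06,0,0.23,0.2],[0,0,0,0.06,0,0.23,0.2],[0,0,0,0,0,0,0.2],[0,0,0,0,0,0,0.2]]]'

```text
time_s: 7.48
tcp_pos: [0.4464, -0.0374, 0.0442]
orientation: [0.084, 0.717, 0.686, -0.089]
force: [0.4, -0.3, -1.7]
grip_width: 0.382
grasp_force: 40.0
```

```bash
python3 - <<'E'
from h import *
st();plan(*bay("long",-8.4,60,14,.018),6,.2)
E
```

```text
t7.47 tcp [ 0.4464 -0.0374  0.0442] phi87.43 xz-14.04 F [ 0.4 -0.3 -1.7] T [ 0.19 -0.15  0.01] w0.382 g40.0 q6 0.13
from [ 0.4464 -0.0374  0.0442] rows 6
[-0.000,0.000,0.000,0.066,0.001,-0.019,0.200],
[-0.000,0.000,0.000,0.066,0.001,-0.019,0.200],
[-0.000,0.000,0.000,0.066,0.001,-0.019,0.200],
[-0.000,0.000,0.000,0.066,0.001,-0.019,0.200],
[-0.000,0.000,0.000,0.066,0.001,-0.019,0.200],
[-0.000,0.000,0.000,0.066,0.001,-0.019,0.200],
```

Call:
arm_command --commands '[[[0,0,0,0.066,0,-0.018,0.2],[0,0,0,0.066,0,-0.018,0.2],[0,0,0,0.066,0,-0.018,0.2],[0,0,0,0.066,0,-0.018,0.2],[0,0,0,0,0,0,0.2],[0,0,0,0,0,0,0.2]]]'

```text
time_s: 8.22
tcp_pos: [0.4475, -0.0239, 0.0449]
orientation: [0.085, 0.717, 0.686, -0.088]
force: [3.0, -3.9, -1.8]
grip_width: 0.382
grasp_force: 40.0
```

```bash
python3 -c "
from h import *
st()"
```

```text
t8.22 tcp [ 0.4475 -0.0239  0.0449] phi87.41 xz-14.05 F [ 3.  -3.9 -1.8] T [-0.39 -0.61 -0.05] w0.382 g40.0 q6 0.16
```

Call:
arm_command --commands '[[[0,0,0,0.05,0.012,-0.012,0.2],[0,0,0,0.05,0.012,-0.012,0.2],[0,0,0,0.05,0,-0.012,0.2],[0,0,0,0.04,0,-0.01,0.2],[0,0,0,0.03,0,-0.01,0.2],[0,0,0,0,0,0,0.2],[0,0,0,0,0,0,0.2]]]'

```text
time_s: 9.1
tcp_pos: [0.4483, -0.0137, 0.0448]
orientation: [0.084, 0.717, 0.686, -0.09]
force: [1.5, -10.3, -0.7]
grip_width: 0.381
grasp_force: 40.0
```

```bash
python3 -c "
from h import *
st()"
```

```text
t9.10 tcp [ 0.4483 -0.0137  0.0448] phi87.45 xz-14.18 F [  1.5 -10.3  -0.7] T [-1.29 -0.28  0.02] w0.381 g40.0 q6 0.18
```

```bash
python3 - <<'E'
from h import *
_,p,r=pose()
c=bay("long",-8.4,60,14.1,.018);d=bay("long",-8.6,42,0,.018);plan(p+d[0]-c[0],d[1],7,.2)
E
```

```text
from [ 0.4483 -0.0137  0.0448] rows 7
[-0.000,0.011,0.000,0.018,0.000,0.037,0.200],
[-0.000,0.011,0.000,0.017,0.000,0.037,0.200],
[-0.000,0.011,0.000,0.016,0.000,0.038,0.200],
[-0.000,0.011,0.000,0.014,0.000,0.038,0.200],
[-0.000,0.011,0.000,0.013,0.000,0.039,0.200],
[-0.000,0.011,0.000,0.011,0.000,0.039,0.200],
[-0.000,0.011,0.000,0.010,0.000,0.040,0.200],
```

Call:
arm_command --commands '[[[0,0.011,0,0.018,0.005,0.037,0.2],[0,0.011,0,0.017,0.005,0.037,0.2],[0,0.011,0,0.016,0,0.038,0.2],[0,0.011,0,0.014,0,0.038,0.2],[0,0.011,0,0.013,0,0.039,0.2],[0,0.011,0,0.011,0,0.039,0.2],[0,0.011,0,0.01,0,0.04,0.2],[0,0,0,0,0,0,0.2],[0,0,0,0,0,0,0.2]]]'

```text
time_s: 10.22
tcp_pos: [0.4485, -0.0108, 0.0306]
orientation: [0.001, 0.723, 0.691, -0.003]
force: [-3.4, -8.9, 0.2]
grip_width: 0.382
grasp_force: 40.0
```

```bash
python3 - <<'E'
from h import *
st();im2=grab_frame("scene")
_,p,r=pose();x=-r.apply([1,0,0]);c=p-r.apply([0,0,.011])+x*.018
x0,y0,k=260,170,6
C=np.ascontiguousarray(cv2.resize(im2[y0:y0+95,x0:x0+100][:,:,::-1],None,fx=k,fy=k,interpolation=cv2.INTER_CUBIC))
cv2.polylines(C,[cv2.convexHull(((proj("scene",cyl(c,x,.145))+.5-[x0,y0])*k).astype(np.int32))],True,(0,0,255),1)
cv2.imwrite("pics/tip1.png",C)
E
```

```text
t10.22 tcp [ 0.4485 -0.0108  0.0306] phi87.42 xz-0.30 F [-3.4 -8.9  0.2] T [-1.4   0.26  0.  ] w0.382 g40.0 q6 -0.15
```

View pics/tip1.png

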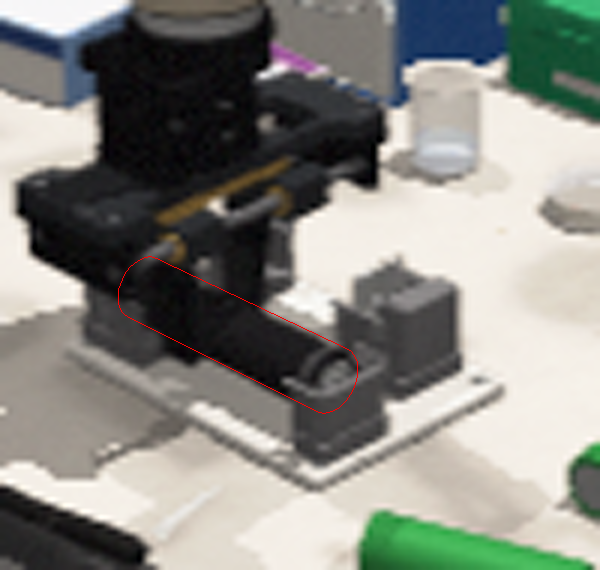

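The crop shows the stick level, with its nub at (345,370) inside the end stop's cheeks. Next I ease back and down until it is seated.

Call:
arm_command --commands '[[[0,0,0,0,-0.012,0.02,0.2],[0,0,0,-0.04,0,0.01,0.2],[0,0,0,-0.04,0,0,0.2],[0,0,0,0,0,0,0.2],[0,0,0,0,0,0,0.2]]]'

```text
time_s: 10.9
tcp_pos: [0.4484, -0.0143, 0.0296]
orientation: [0.001, 0.723, 0.691, -0.002]
force: [-2.3, -7.8, 2.8]
grip_width: 0.38
grasp_force: 40.0
```

```bash
python3 -c "
from h import *
st()"
```

```text
t10.90 tcp [ 0.4484 -0.0143  0.0296] phi87.43 xz-0.26 F [-2.3 -7.8  2.8] T [-0.99  0.13  0.04] w0.380 g40.0 q6 -0.16
```

Call:
arm_command --commands '[[[0,0,0,-0.04,-0.01,-0.005,0.2],[0,0,0,-0.03,0,0,0.2],[0,0,0,0,0,0,0.2],[0,0,0,0,0,0,0.2]]]'

```text
time_s: 11.4
tcp_pos: [0.4481, -0.0169, 0.0297]
orientation: [0.001, 0.723, 0.691, -0.001]
force: [0.6, -2.8, 2.6]
grip_width: 0.381
grasp_force: 40.0
```

```bash
python3 -c "
from h import *
st()"
```

```text
t11.40 tcp [ 0.4481 -0.0169  0.0297] phi87.41 xz-0.18 F [ 0.6 -2.8  2.6] T [-0.32 -0.15 -0.08] w0.381 g40.0 q6 -0.16
```

Call:
arm_command --commands '[[[0,0,0,0,0,0,0.6],[0,0,0,0,0,0,0.6],[0,0,0,0,0,0,0.6],[0,0,0,0,0,-0.3,0.6],[0,0,0,0,0,-0.8,0.6],[0,0,0,0,0,-0.8,0.6],[0,0,0,0,0,-0.8,0.6],[0,0,0,0,0,0,0.7]]]'

```text
time_s: 12.4
tcp_pos: [0.4509, -0.017, 0.1693]
orientation: [0.004, 0.723, 0.691, 0.001]
force: [0.6, -0.4, -0.1]
grip_width: 0.648
grasp_force: 0.0
```

```bash
python3 - <<'E'
from h import *
st();im2=grab_frame("scene")
x0,y0,k=260,170,6
cv2.imwrite("pics/seat1.png",cv2.resize(im2[y0:y0+95,x0:x0+100][:,:,::-1],None,fx=k,fy=k,interpolation=cv2.INTER_CUBIC))
plan([.462,-.3567,.13],target(201.9),12,.7)
E
```

```text
t12.40 tcp [ 0.4509 -0.017   0.1693] phi87.41 xz-0.25 F [ 0.6 -0.4 -0.1] T [-0.03 -0.09 -0.01] w0.648 g0.0 q6 -0.16
from [ 0.4494 -0.0167  0.1669] rows 12
[-0.000,0.000,-0.053,-0.565,0.046,0.064,0.700],
[-0.000,0.000,-0.053,-0.565,-0.048,0.064,0.700],
[-0.000,0.000,-0.053,-0.549,-0.141,0.063,0.700],
[-0.000,0.000,-0.053,-0.518,-0.230,0.063,0.700],
[-0.000,0.000,-0.053,-0.473,-0.313,0.063,0.700],
[-0.000,0.000,-0.053,-0.415,-0.387,0.062,0.700],
[-0.000,0.000,-0.053,-0.345,-0.450,0.062,0.700],
[-0.000,0.000,-0.053,-0.265,-0.501,0.062,0.700],
[-0.000,0.000,-0.053,-0.179,-0.538,0.062,0.700],
[-0.000,0.000,-0.053,-0.087,-0.560,0.062,0.700],
[-0.000,0.000,-0.053,0.007,-0.567,0.062,0.700],
[-0.000,0.000,-0.053,0.101,-0.558,0.061,0.700],
```

View pics/seat1.png

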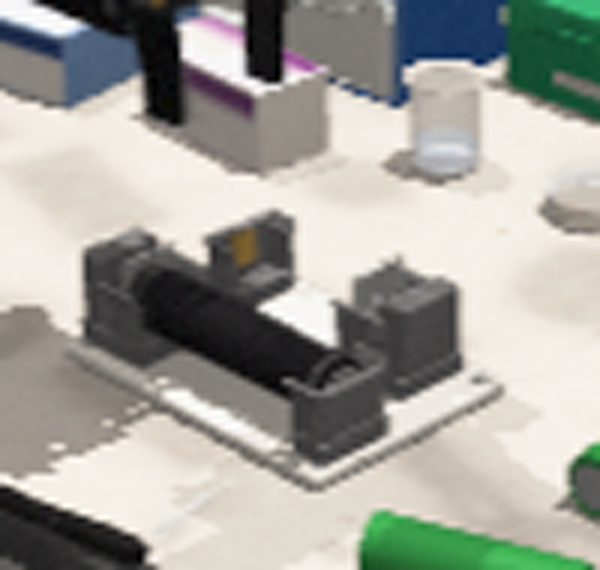

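The long stick is seated: level, its nub inside the stop at (345,370), nothing else moved. On to the short stick.

Call:
arm_command --commands '[[[0,0,-0.053,-0.565,0.046,0,0.7],[0,0,-0.053,-0.565,-0.048,0,0.7],[0,0,-0.053,-0.55,-0.14,0,0.7],[0,0,-0.053,-0.52,-0.23,0,0.7],[0,0,-0.053,-0.475,-0.315,0,0.7],[0,0,-0.053,-0.415,-0.385,0,0.7],[0,0,-0.053,-0.345,-0.45,0,0.7],[0,0,-0.053,-0.265,-0.5,0.1,0.7],[0,0,-0.053,-0.18,-0.54,0.1,0.7],[0,0,-0.053,-0.085,-0.56,0.1,0.7],[0,0,-0.053,0.005,-0.565,0.1,0.7],[0,0,-0.053,0.1,-0.56,0.1,0.7]]]'

```text
time_s: 13.95
tcp_pos: [0.4683, -0.3478, 0.1383]
orientation: [-0.01, -0.179, 0.984, -0.006]
force: [1.1, -0.7, -0.2]
grip_width: 0.702
grasp_force: 0.0
```

Call:
arm_command --commands '[[[0,0,0,0,0,0,0.7],[0,0,0,0,0,0,0.7]]]'

```text
time_s: 14.2
tcp_pos: [0.4691, -0.3459, 0.1391]
orientation: [-0.009, -0.18, 0.984, -0.006]
force: [0.0, 0.0, -1.5]
grip_width: 0.699
grasp_force: 0.0
```

```bash
python3 - <<'E'
from h import *
st();print(observe()["joints"].round(2))
im=grab_frame("scene");cv2.imwrite("pics/short_pre.png",im[:,:,::-1])
for p0 in([.4807,-.349,-2.759],):
    print(fit2(im,"scene",.11,p0))
plan([.462,-.3567,.005],target(201.9),5,.7)
E
```

```text
t14.20 tcp [ 0.4691 -0.3459  0.1391] phi-159.32 xz1.20 F [ 0.   0.  -1.5] T [ 0.15 -0.04 -0.01] w0.699 g0.0 q6 -2.68
[-0.76  0.2   1.72 -0.02  1.23 -2.68]
(array([ 0.47743477, -0.35411118, -2.75157776]), np.float64(116.59915966386554), np.int64(786), np.float64(33.0), np.float64(243.0))
from [ 0.4692 -0.346   0.1395] rows 5
[-0.001,-0.001,-0.001,0.031,-0.025,0.539,0.700],
[-0.001,-0.001,-0.001,0.033,-0.026,0.539,0.700],
[-0.001,-0.001,-0.001,0.036,-0.026,0.539,0.700],
[-0.001,-0.001,-0.001,0.038,-0.027,0.538,0.700],
[-0.001,-0.001,-0.001,0.041,-0.028,0.538,0.700],
```

```bash
python3 - <<'E'
from h import *
_,p,r=pose();m=np.array([.4614,-.3585,.10])
plan(m,target(198.3),3,.7);plan([.4614,-.3585,.006],target(198.3),4,.7,p0=m,R0=target(198.3))
E
```

```text
from [ 0.4692 -0.346   0.1395] rows 3
[-0.001,-0.002,0.004,0.073,-0.057,0.265,0.700],
[-0.001,-0.002,0.004,0.074,-0.059,0.265,0.700],
[-0.001,-0.002,0.004,0.075,-0.061,0.264,0.700],
from [ 0.4614 -0.3585  0.1   ] rows 4
[0.000,0.000,0.000,0.000,-0.000,0.470,0.700],
[0.000,0.000,0.000,0.000,-0.000,0.470,0.700],
[0.000,0.000,0.000,0.000,-0.000,0.470,0.700],
[0.000,0.000,0.000,0.000,-0.000,0.470,0.700],
```

Call:
arm_command --commands '[[[-0.001,-0.002,0.006,0,0,0,0.7],[-0.001,-0.002,0.004,0.07,-0.06,0.2,0.7],[-0.001,-0.002,0.002,0.075,-0.06,0.2,0.7],[0,0,0,0.075,-0.06,0.2,0.7],[0,0,0,0,0,0,0.7],[0,0,0,0,0,0,0.7]]]'

```text
time_s: 15.0
tcp_pos: [0.4631, -0.3585, 0.1102]
orientation: [-0.001, -0.159, 0.987, -0.002]
force: [0.3, -1.1, -0.9]
grip_width: 0.701
grasp_force: 0.0
```

```bash
python3 - <<'E'
from h import *
st();plan([.4614,-.3585,.005],target(198.3),5,.7)
E
```

```text
t15.00 tcp [ 0.4631 -0.3585  0.1102] phi-161.66 xz0.17 F [ 0.3 -1.1 -0.9] T [ 0.06 -0.15 -0.01] w0.701 g0.0 q6 -2.68
from [ 0.4631 -0.3585  0.1102] rows 5
[-0.000,-0.000,0.000,0.005,0.003,0.421,0.700],
[-0.000,-0.000,0.000,0.006,0.003,0.421,0.700],
[-0.000,-0.000,0.000,0.006,0.003,0.421,0.700],
[-0.000,-0.000,0.000,0.006,0.003,0.421,0.700],
[-0.000,-0.000,0.000,0.006,0.002,0.421,0.700],
```

Call:
arm_command --commands '[[[0,0,0.004,0,0,0.3,0.7],[0,0,0,0.01,0,0.5,0.7],[0,0,0,0.01,0,0.5,0.7],[0,0,0,0.01,0,0.5,0.7],[0,0,0,0,0,0.28,0.7],[0,0,0,0,0,0,0.7],[0,0,0,0,0,0,0.45],[0,0,0,0,0,0,0.35],[0,0,0,0,0,0,0.2],[0,0,0,0,0,0,0.2],[0,0,0,0,0,0,0.2]]]'

```text
time_s: 16.38
tcp_pos: [0.4618, -0.3597, 0.0069]
orientation: [-0.001, -0.153, 0.988, -0.002]
force: [-0.1, 0.6, 4.2]
grip_width: 0.383
grasp_force: 39.0
```

```bash
python3 - <<'E'
from h import *
st();print(observe()["joints"][5])
_,p,r=pose();CR[:]=[.4836,-.024,-.047]
t=bay("short",13,150,0,-.02)
plan(*t,12,.2,p0=p+[0,0,.14])
E
```

```text
t16.38 tcp [ 0.4618 -0.3597  0.0069] phi-162.37 xz0.14 F [-0.1  0.6  4.2] T [ 0.25 -0.04  0.04] w0.383 g39.0 q6 -2.67
-2.6695899978404998
from [ 0.4618 -0.3597  0.1469] rows 12
[-0.000,0.000,0.051,-0.279,0.553,0.010,0.200],
[-0.000,0.000,0.051,-0.187,0.591,0.010,0.200],
[-0.000,0.000,0.051,-0.091,0.613,0.011,0.200],
[-0.000,0.000,0.051,0.008,0.620,0.011,0.200],
[-0.000,0.000,0.051,0.107,0.610,0.011,0.200],
[-0.000,0.000,0.051,0.203,0.585,0.011,0.200],
[-0.000,0.000,0.051,0.294,0.545,0.012,0.200],
[-0.000,0.000,0.051,0.378,0.491,0.012,0.200],
[-0.000,0.000,0.051,0.451,0.425,0.012,0.200],
[-0.000,0.000,0.051,0.513,0.347,0.013,0.200],
[-0.000,0.000,0.051,0.562,0.261,0.013,0.200],
[-0.000,0.000,0.051,0.597,0.167,0.013,0.200],
```

Call:
arm_command --commands '[[[0,0,0,0,0,-0.4,0.2],[0,0,0,0,0,-0.8,0.2],[0,0,0,0,0,-0.8,0.2],[0,0,0,0,0,-0.8,0.2]]]'

```text
time_s: 16.88
tcp_pos: [0.4616, -0.3586, 0.1485]
orientation: [-0.001, -0.153, 0.988, -0.002]
force: [0.5, -0.8, -0.8]
grip_width: 0.388
grasp_force: 39.0
```

Call:
arm_command --commands '[[[0,0,0.051,-0.28,0.555,0,0.2],[0,0,0.051,-0.185,0.59,0,0.2],[0,0,0.051,-0.09,0.615,0,0.2],[0,0,0.051,0.01,0.62,0,0.2],[0,0,0.051,0.105,0.61,0,0.2],[0,0,0.051,0.205,0.585,0,0.2],[0,0,0.051,0.295,0.545,0,0.2],[0,0,0.051,0.38,0.49,0,0.2],[0,0,0.051,0.45,0.425,0,0.2],[0,0,0.051,0.515,0.345,0.05,0.2],[0,0,0.051,0.56,0.26,0.05,0.2],[0,0,0.051,0.6,0.165,0.05,0.2]]]'

```text
time_s: 18.38
tcp_pos: [0.5201, 0.0096, 0.138]
orientation: [0.001, 0.724, 0.689, -0.002]
force: [-0.0, -0.4, -1.0]
grip_width: 0.382
grasp_force: 38.9
```

Call:
arm_command --commands '[[[0,0,0,0,0,0,0.2],[0,0,0,0,0,0,0.2]]]'

```text
time_s: 18.62
tcp_pos: [0.5199, 0.0082, 0.1376]
orientation: [0.001, 0.722, 0.692, -0.002]
force: [0.3, 0.1, -1.1]
grip_width: 0.386
grasp_force: 38.9
```

```bash
python3 - <<'E'
from h import *
im,im2,c,x=held("hold2",.11,1,.020,back=.010)
for ds in(-.006,-.003,0,.003,.006): print(ds);lowedge(im2,c+x*ds,x,.11)
CR[:]=[.4836,-.024,-.047]
# tilt 17: flat upper corner start 4 mm before plate (y'=-33 -> -29)
th=np.radians(17);f=55*np.cos(th)+17*np.sin(th);Cy=-29+f;Cz=26+55*np.sin(th)+17*np.cos(th);print("Cy,Cz",Cy,Cz)
a=bay("short",Cy,Cz+35,17,-.02,.010);b=bay("short",Cy,Cz,17,-.02,.010)
print(a[0],b[0]);plan(*a,4,.2);plan(*b,3,.2,p0=a[0],R0=a[1])
E
```

```text
t18.62 tcp [0.5199 0.0082 0.1376] phi87.61 xz-0.28 F [ 0.3  0.1 -1.1] T [-0.05 -0.09  0.04] w0.386 g38.9 q6 -0.09
expected centre [ 0.5191 -0.0117  0.1477]
-0.006
low edge [19, 18, 17, 17, 18, 22, 35, 59, 89, 115, 131, 140, 146, 149, 152, 154, 156]
nub end [11, 12, 12, 13, 15, 19, 28, 46, 75, 119, 165, 199, 220, 229, 228, 222, 209]
flat end [93, 94, 94, 93, 94, 101, 120, 143, 162, 172, 177, 177, 180, 184, 189, 194, 197] px/m 247.2562734867702
-0.003
low edge [18, 17, 16, 16, 17, 21, 33, 55, 82, 107, 123, 133, 139, 144, 148, 150, 152]
nub end [12, 12, 14, 16, 22, 34, 56, 92, 140, 181, 209, 225, 230, 226, 217, 203, 188]
flat end [86, 92, 94, 94, 93, 93, 96, 108, 130, 152, 167, 175, 177, 178, 181, 187, 192] px/m 246.6292428270243
0
low edge [18, 17, 16, 16, 16, 20, 30, 50, 76, 99, 115, 125, 133, 139, 143, 146, 149]
nub end [13, 14, 18, 26, 42, 69, 111, 158, 194, 217, 229, 229, 223, 211, 196, 183, 173]
flat end [71, 81, 89, 93, 94, 94, 93, 94, 100, 118, 141, 160, 172, 177, 177, 179, 184] px/m 246.00417911968006
0.003
low edge [17, 16, 16, 15, 16, 19, 28, 46, 69, 91, 107, 118, 127, 134, 1
[... 308 characters left out ...]
nd [24, 38, 63, 103, 151, 189, 214, 228, 230, 225, 214, 199, 185, 174, 168, 164, 161]
flat end [36, 42, 56, 70, 81, 89, 93, 94, 94, 93, 93, 100, 116, 139, 159, 171, 177] px/m 244.75992920006672
Cy,Cz 28.56708055825348 58.33762461112212
[0.52193836 0.02486962 0.08962201] [0.52193836 0.02486962 0.05462201]
from [0.52   0.0077 0.1375] rows 4
[-0.000,0.024,0.000,0.087,0.006,0.239,0.200],
[-0.000,0.024,0.000,0.069,0.006,0.245,0.200],
[-0.000,0.024,0.000,0.050,0.006,0.249,0.200],
[-0.000,0.024,0.000,0.032,0.006,0.252,0.200],
from [0.5219 0.0249 0.0896] rows 3
[0.000,0.000,0.000,-0.068,-0.000,0.223,0.200],
[0.000,0.000,0.000,-0.068,-0.000,0.223,0.200],
[0.000,0.000,0.000,-0.068,-0.000,0.223,0.200],
```

```bash
python3 - <<'E'
from h import *
CR[:]=[.4836,-.024,-.047]
a=bay("short",28.6,93,17,-.0235,.010);b=bay("short",28.6,58.4,17,-.0235,.010)
print(a[0],b[0]);plan(*a,4,.2);plan(*b,3,.2,p0=a[0],R0=a[1])
E
```

```text
[0.52209716 0.02824587 0.09030769] [0.52209716 0.02824587 0.05570769]
from [0.52   0.0077 0.1375] rows 4
[-0.000,0.024,0.000,0.104,0.006,0.235,0.200],
[-0.000,0.024,0.000,0.086,0.006,0.242,0.200],
[-0.000,0.024,0.000,0.068,0.006,0.248,0.200],
[-0.000,0.024,0.000,0.049,0.006,0.253,0.200],
from [0.5221 0.0282 0.0903] rows 3
[0.000,0.000,0.000,-0.067,-0.000,0.221,0.200],
[0.000,0.000,0.000,-0.067,-0.000,0.221,0.200],
[0.000,0.000,0.000,-0.067,-0.000,0.221,0.200],
```

Call:
arm_command --commands '[[[0,0.024,0.001,0.105,0.008,0.235,0.2],[0,0.024,0,0.085,0.008,0.24,0.2],[0,0.024,0,0.07,0.008,0.25,0.2],[0,0.024,0,0.05,0.006,0.25,0.2],[0,0,0,0,0,0,0.2],[0,0,0,0,0,0,0.2]]]'

```text
time_s: 19.48
tcp_pos: [0.5226, 0.0285, 0.0906]
orientation: [-0.102, 0.716, 0.682, 0.106]
force: [0.7, 0.2, -0.9]
grip_width: 0.382
grasp_force: 39.0
```

```bash
python3 - <<'E'
from h import *
CR[:]=[.4836,-.024,-.047]
st();plan(*bay("short",28.6,58.4,17,-.0235,.010),3,.2)
E
```

```text
t19.48 tcp [0.5226 0.0285 0.0906] phi87.24 xz16.94 F [ 0.7  0.2 -0.9] T [-0.23 -0.1  -0.01] w0.382 g39.0 q6 -0.37
from [0.5226 0.0285 0.0906] rows 3
[-0.000,0.000,-0.000,-0.069,-0.003,0.222,0.200],
[-0.000,0.000,-0.000,-0.070,-0.003,0.222,0.200],
[-0.000,0.000,-0.000,-0.070,-0.003,0.222,0.200],
```

Call:
arm_command --commands '[[[0,0,0,-0.07,0,0.222,0.2],[0,0,0,-0.07,0,0.222,0.2],[0,0,0,-0.07,0,0.222,0.2],[0,0,0,0,0,0,0.2],[0,0,0,0,0,0,0.2]]]'

```text
time_s: 20.1
tcp_pos: [0.5221, 0.0291, 0.0551]
orientation: [-0.103, 0.716, 0.683, 0.106]
force: [-0.6, -0.2, -1.4]
grip_width: 0.386
grasp_force: 38.9
```

```bash
python3 -c "
from h import *
st()"
```

```text
t20.10 tcp [0.5221 0.0291 0.0551] phi87.26 xz17.04 F [-0.6 -0.2 -1.4] T [-0.14 -0.08  0.01] w0.386 g38.9 q6 -0.40
```

Call:
arm_command --commands '[[[0,0,0,-0.063,0,-0.019,0.2],[0,0,0,-0.063,0,-0.019,0.2],[0,0,0,-0.063,0,-0.019,0.2],[0,0,0,0,0,0,0.2],[0,0,0,0,0,0,0.2]]]'

```text
time_s: 20.72
tcp_pos: [0.5216, 0.0218, 0.0558]
orientation: [-0.105, 0.715, 0.682, 0.108]
force: [0.8, 12.0, 1.9]
grip_width: 0.385
grasp_force: 39.4
```

```bash
python3 -c "
from h import *
st()"
```

```text
t20.73 tcp [0.5216 0.0218 0.0558] phi87.27 xz17.33 F [ 0.8 12.   1.9] T [ 1.86 -0.22  0.24] w0.385 g39.4 q6 -0.41
```

Call:
arm_command --commands '[[[0,0,0,0.08,0,0.024,0.2],[0,0,0,0.08,0,0.024,0.2],[0,0,0.0035,0,-0.03,0,0.2],[0,0,0,0,0,0,0.2],[0,0,0,-0.063,0,-0.019,0.2],[0,0,0,-0.063,0,-0.019,0.2],[0,0,0,0,0,0,0.2],[0,0,0,0,0,0,0.2]]]'

```text
time_s: 21.72
tcp_pos: [0.5202, 0.021, 0.0551]
orientation: [-0.104, 0.72, 0.678, 0.106]
force: [0.4, 1.5, -1.1]
grip_width: 0.383
grasp_force: 38.9
```

```bash
python3 -c "
from h import *
st()"
```

```text
t21.73 tcp [0.5202 0.021  0.0551] phi86.58 xz17.04 F [ 0.4  1.5 -1.1] T [ 0.08 -0.05 -0.06] w0.383 g38.9 q6 -0.40
```

Call:
arm_command --commands '[[[0,0,0,-0.063,0,-0.019,0.2],[0,0,0,-0.063,0,-0.019,0.2],[0,0,0,-0.063,0,-0.019,0.2],[0,0,0,0,0,0,0.2],[0,0,0,0,0,0,0.2]]]'

```text
time_s: 22.35
tcp_pos: [0.5196, 0.0116, 0.0551]
orientation: [-0.104, 0.719, 0.678, 0.106]
force: [0.1, 5.2, -1.5]
grip_width: 0.387
grasp_force: 39.0
```

```bash
python3 -c "
from h import *
st()"
```

```text
t22.35 tcp [0.5196 0.0116 0.0551] phi86.59 xz17.10 F [ 0.1  5.2 -1.5] T [ 0.68 -0.1  -0.01] w0.387 g39.0 q6 -0.42
```

Call:
arm_command --commands '[[[0,0,0,-0.06,0,-0.018,0.2],[0,0,0,-0.06,0,-0.018,0.2],[0,0,0,-0.06,0,-0.018,0.2],[0,0,0,0,0,0,0.2],[0,0,0,0,0,0,0.2]]]'

```text
time_s: 22.98
tcp_pos: [0.519, 0.0032, 0.0552]
orientation: [-0.105, 0.719, 0.678, 0.107]
force: [0.8, 8.8, -0.0]
grip_width: 0.385
grasp_force: 39.0
```

```bash
python3 - <<'E'
from h import *
st();CR[:]=[.4836,-.024,-.0585]
_,p,r=pose()
c=bay("short",9,58.4,17,-.0235,.010);d=bay("short",8.6,41.5,0,-.0235,.010);plan(p+d[0]-c[0],d[1],8,.2)
E
```

```text
t22.98 tcp [0.519  0.0032 0.0552] phi86.59 xz17.20 F [ 0.8  8.8 -0. ] T [ 1.38 -0.22  0.05] w0.385 g39.0 q6 -0.43
from [0.519  0.0032 0.0552] rows 8
[-0.000,-0.012,-0.000,-0.023,0.000,0.056,0.200],
[-0.000,-0.012,-0.000,-0.021,0.000,0.057,0.200],
[-0.000,-0.012,-0.000,-0.019,0.000,0.058,0.200],
[-0.000,-0.012,-0.000,-0.017,0.000,0.058,0.200],
[-0.000,-0.012,-0.000,-0.015,0.000,0.059,0.200],
[-0.000,-0.012,-0.000,-0.013,0.000,0.059,0.200],
[-0.000,-0.012,-0.000,-0.010,0.000,0.060,0.200],
[-0.000,-0.012,-0.000,-0.008,0.000,0.060,0.200],
```

Call:
arm_command --commands '[[[0,0,0,-0.02,0,-0.006,0.2],[0,-0.012,0,-0.023,0,0.056,0.2],[0,-0.012,0,-0.021,0,0.057,0.2],[0,-0.012,0,-0.019,0,0.058,0.2],[0,-0.012,0,-0.017,0,0.058,0.2],[0,-0.012,0,-0.015,0,0.059,0.2],[0,-0.012,0,-0.013,0,0.059,0.2],[0,-0.012,0,-0.01,0,0.06,0.2],[0,-0.012,0,-0.008,0,0.06,0.2],[0,0,0,0,0,0,0.2],[0,0,0,0,0,0,0.2]]]'

```text
time_s: 24.35
tcp_pos: [0.5213, 0.0001, 0.0317]
orientation: [0.001, 0.727, 0.686, -0.0]
force: [5.0, 10.8, -2.6]
grip_width: 0.381
grasp_force: 39.5
```

```bash
python3 -c "
from h import *
st()"
```

```text
t24.35 tcp [5.213e-01 1.000e-04 3.170e-02] phi86.65 xz-0.07 F [ 5.  10.8 -2.6] T [ 1.93 -1.12 -0.02] w0.381 g39.5 q6 -0.09
```

Call:
arm_command --commands '[[[0,0,0,0,0.02,0,0.2],[0,0,0,0,0.01,0.015,0.2],[0,0,0,0.03,0,0.015,0.2],[0,0,0,0.03,0,0,0.2],[0,0,0,0,0,0,0.2],[0,0,0,0,0,0,0.2]]]'

```text
time_s: 25.1
tcp_pos: [0.5214, 0.0022, 0.0299]
orientation: [-0.0, 0.727, 0.686, -0.002]
force: [0.2, 8.5, 0.9]
grip_width: 0.381
grasp_force: 39.4
```

```bash
python3 -c "
from h import *
st()"
```

```text
t25.10 tcp [0.5214 0.0022 0.0299] phi86.65 xz-0.14 F [0.2 8.5 0.9] T [ 1.27 -0.28 -0.14] w0.381 g39.4 q6 -0.09
```

Fx is relieved and the stick is touching the saddle. Easing back to the stop.

Call:
arm_command --commands '[[[0,0,0,0.04,0,0.01,0.2],[0,0,0,0.04,0,0,0.2],[0,0,0,0,0,0,0.2],[0,0,0,0,0,0,0.2]]]'

```text
time_s: 25.6
tcp_pos: [0.5216, 0.0058, 0.0294]
orientation: [-0.0, 0.727, 0.686, -0.002]
force: [0.5, 6.7, 2.0]
grip_width: 0.379
grasp_force: 39.4
```

```bash
python3 -c "
from h import *
st()"
```

```text
t25.60 tcp [0.5216 0.0058 0.0294] phi86.65 xz-0.17 F [0.5 6.7 2. ] T [ 0.97 -0.19 -0.15] w0.379 g39.4 q6 -0.08
```

Call:
arm_command --commands '[[[0,0,0,0.04,0,0,0.2],[0,0,0,0.01,0,0,0.2],[0,0,0,0,0,0,0.2],[0,0,0,0,0,0,0.2]]]'

```text
time_s: 26.1
tcp_pos: [0.5217, 0.0076, 0.0294]
orientation: [0.0, 0.727, 0.686, -0.003]
force: [1.5, 4.6, 1.9]
grip_width: 0.379
grasp_force: 39.4
```

```bash
python3 -c "
from h import *
st()"
```

```text
t26.10 tcp [0.5217 0.0076 0.0294] phi86.68 xz-0.25 F [1.5 4.6 1.9] T [ 0.62 -0.42 -0.13] w0.379 g39.4 q6 -0.07
```

Call:
arm_command --commands '[[[0,0,0,0,0,0,0.6],[0,0,0,0,0,0,0.6],[0,0,0,0,0,0,0.6],[0,0,0,0,0,-0.3,0.6],[0,0,0,0,0,-0.8,0.6],[0,0,0,0,0,-0.8,0.6],[0,0,0,0,0,-0.8,0.6],[0,0,0,0,0,-0.8,0.6],[0,0,0,-0.9,0,0,0.7],[0,0,0,-0.9,0,0,0.7],[0,0,0,-0.9,0,0,0.7],[0,0,0,-0.9,0,0,0.7]]]'

```text
time_s: 27.6
tcp_pos: [0.5112, -0.1728, 0.206]
orientation: [0.0, 0.727, 0.686, -0.003]
force: [-0.5, 0.1, -0.9]
grip_width: 0.698
grasp_force: 0.0
```

Call:
arm_command --commands '[[[0,0,0,-0.9,0,0,0.7],[0,0,0,-0.9,0,0,0.7],[0,0,0,-0.9,0,0,0.7],[0,0,0,-0.9,0,0,0.7],[0,0,0,0,0,0,0.7],[0,0,0,0,0,0,0.7]]]'

```text
time_s: 28.35
tcp_pos: [0.5008, -0.3506, 0.2059]
orientation: [-0.0, 0.727, 0.686, -0.003]
force: [0.6, 0.5, -0.2]
grip_width: 0.702
grasp_force: 0.0
```

```bash
python3 - <<'E'
from h import *
st();s=grab_frame("scene");t=grab_frame("top")
r=lambda i,x,y,w,h,k:cv2.resize(i[y:y+h,x:x+w][:,:,::-1],None,fx=k,fy=k,interpolation=cv2.INTER_CUBIC)
o=np.zeros((600,800,3),np.uint8);o[:300,:400]=r(s,260,195,100,75,4)[:300];o[:300,400:800]=r(t,285,195,100,75,4);o[300:,:]=cv2.resize(np.hstack([s[120:320,200:467],t[100:300,200:467]])[:,:,::-1],(800,300))
cv2.imwrite("pics/final.png",o)
E
```

```text
t28.35 tcp [ 0.5008 -0.3506  0.2059] phi86.66 xz-0.22 F [ 0.6  0.5 -0.2] T [ 0.04 -0.08  0.01] w0.702 g0.0 q6 -0.68
```

View pics/final.png

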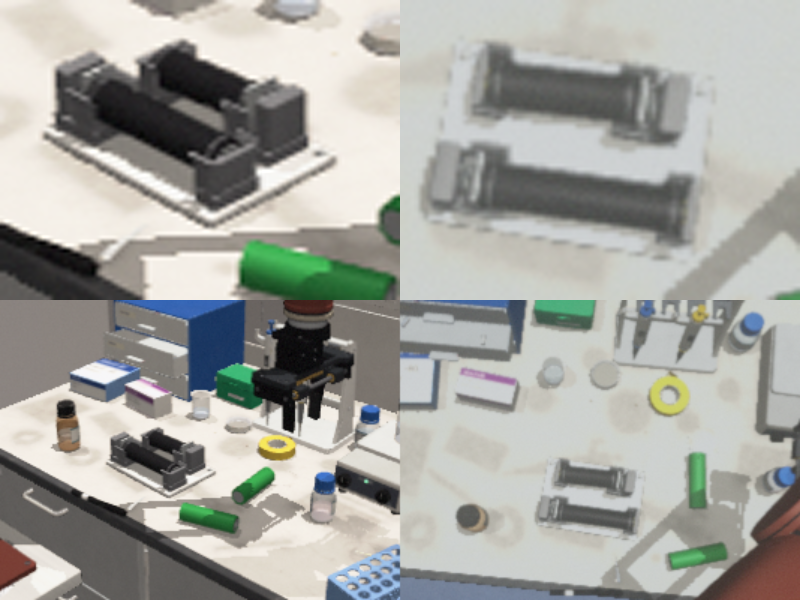

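The final picture shows both sticks level in their bays, long at about (160,120) and short at about (205,80) in the scene crop. The plates are pressed back, both bottles are standing, and the other items have not moved. Handing in.

```bash
python3 -c "
from plant import *
print(finish_job())"
```

```text
the job is handed in; nothing more can be done
None
```

Both sticks are loaded in their bays and look level and spring-held in the last pictures; the bottles and other things stand as before, and I handed the job in at about 28 s of the 67 s allowed.

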